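Wind the label roll on a ratchet rewinder and lock it

TASK

Wind the label roll on the hand rewinder with its ratchet lever until a red fork on the roll's black plate faces the locking bolt, then push the bolt fully home into the fork, and leave the lever swung over to its end stop on the free (non-gripping) side. The lever grips the roll one way and swings loose the other, and which way it is set today is unknown: find out by swinging it both ways. Do not touch the roll or its plate, and leave everything else on the desk where it is.

Things in the scene. Friction and masses are not known exactly. Their poses are not given: they have to be found in the camera images.
- axis (a point): White rewinder, fixed to the desk: body 250 x 250 x 30 mm with a tongue on its -y side for the bolt and a shelf on its +y side with a spare roll. This point: on the vertical turning axis of lever and roll, 30 mm above the desk. Frame of the rewinder: -x points to the middle of the lever's swing, -y to the bolt, z up.
- lever (a joint): Turn of the ratchet lever about the axis, rad, anticlockwise from above positive: 0 points along the rewinder's -x, hard stops at -0.75 and +0.75; it stays where left. Moved the gripping way it carries the roll along (after up to 0.25 rad of lost motion, 3.5 N at the knob); the other way it clicks back loose (1 N) and the roll stays. Which way grips is hidden, differs between runs, fixed within one.
- knob (a point): Centre of the lever's teal upright knob: a cylinder 26 mm in diameter and 44 mm high, spinning freely on its own pin, 125 mm from the turning axis; this point is at mid height (154 mm above the desk), the lever arm's top is 130 mm above the desk.
- spool (a joint): Turn of the roll and its black plate about the axis, rad, anticlockwise from above positive. At 0 the two red forks lie along the rewinder's x; a fork faces the bolt at +1.571 and -1.571. Turns with friction and stays where left. Starts between -0.5 and 0.5, so it is wound to +1.571 if the lever grips anticlockwise, to -1.571 if it grips clockwise.
- label_roll: Yellow label roll (150 mm in diameter, top 90 mm above the desk) on a black plate (210 mm in diameter, top at 46 mm) with two red forks on opposite edges, each of two red posts 10 mm thick, 20 mm high, 24 mm clear between them. Not to be touched. Origin on the axis at desk height; its x axis runs through both forks.
- ratchet_box (a point): Middle of the top of the black ratchet box on the lever (34 x 72 mm, its middle 51 mm from the axis), 146 mm above the desk.
- fork0 (a point): Middle between the two posts of one fork, at the posts' top (66 mm above the desk), 95 mm from the turning axis; its x axis points radially outward.
- fork1 (a point): The same for the opposite fork.
- bolt (a joint): Travel of the locking bolt towards the axis, m: 0 fully out, 0.045 fully home. It slides along the rewinder's y with about 2 N of friction and stays where left. Its steel tongue, 12 mm thick with a round nose, slips between the posts of a fork that faces it (the nose takes up a few mm of misalignment) and then holds the roll.
- bolt_grip (a point): Near the top of the bolt's upright red knob, a cylinder 22 mm in diameter that reaches from 58 to 110 mm above the desk; this point is on its centre line 90 mm above the desk, 200 mm from the turning axis when the bolt is out and 155 mm when it is home.
- core_roll: Spare cream label roll, 76 mm in diameter, 50 mm high, standing on the rewinder's +y shelf. Bystander; origin at the centre of its underside.
- stock_roll_a: Yellow label roll standing on the desk, 76 mm in diameter, 75 mm high. Bystander; origin at the centre of its underside.
- stock_roll_b: Another yellow label roll, the same size. Bystander; origin at the centre of its underside.
- calculator: Black calculator lying flat, 130 x 80 x 14 mm. Bystander; origin at the centre of its underside.
- meter: Black opened multimeter with a green board, lying flat, 150 x 75 x 40 mm. Bystander; origin at the centre of its underside.
- mug: White mug, 80 mm in diameter, 90 mm high. Bystander; origin at the centre of its underside.
- flask: Purple drinking flask, 66 mm in diameter, 210 mm high. Bystander; origin at the centre of its underside.

How it is judged:
By the outcome, as a careful person would: the job done as asked, in the order asked, and still so for the second after the job is handed in, with the robot touching nothing.
It also fails if it takes over 61 s, if anything falls off the work surface, if the arm or the gripper's body presses on something with over 40 N, if the wrist force passes 120 N, or if a joint passes its speed limit or range.

ROBOT

A 7-joint arm with a two-finger parallel gripper is mounted at the origin on the work surface. World frame = base frame: x ahead of the robot, y to its left, z up, the work surface at z = 0. Lengths are in m, angles in rad, forces in N, time in s.
With the tool pointing down it reaches from about 0.35 to 0.9 m from the base axis. Payload 7.2 kg.
Tool frame: the origin (TCP) lies at the centre of the arm's flange, where the gripper is bolted on; the fingertips stand 182 mm ahead of it and the grasp point (between the pads) lies 163 mm ahead of it; z points along the fingers, y is the line along which they close (so a half turn about z gives the same grasp; the last joint's range is limited). The gripper opens to 88 mm and grips with 3 to 60 N. Pads are 20 mm wide; open, the fingers measure 115 mm over their backs; the gripper's body (75 mm by 178 mm) begins 61 mm behind the grasp point.
Start: joints at [1.171, 0.411, -0.013, 1.596, 0.006, 1.134, -0.082], TCP at [0.204, -0.591, 0.405] pointing down, gripper open.
Joint ranges: [-2.95, 2.95], [-0.29, 1.99], [-1.47, 1.44], [0.14, 2.54], [-1.03, 4.17], [0.13, 1.85], [-2.86, 2.86]. Speed limits (rad/s): [2.39, 2.39, 3.01, 3.01, 3.14, 3.14, 3.14].

INTERFACE

Orientations are given as a rotation vector (axis times angle).
In Python, from workcell import ctrl, imaging, workorder gives the robot as it stands.
- The arm moves only by the tool apply_moves, never from a script. Its argument "increments" is a list of rows, each an object with "xyz": the shift along the tool's x, y, z normalised to -1 to 1, where 1 is 2 cm, a list of three; "angular": the turn, a rotation vector about the tool's x, y, z normalised to -1 to 1, where 1 is 0.15 rad, a list of three. In form: [{"xyz": [tx, ty, tz], "angular": [wx, wy, wz]}, ...]. A call has 1 to 12 rows; each row shifts and turns the commanded pose from where the row before left it, along the tool's axes as they then stand; what a row does not reach is not made up. A row lasts 1/10 s, in which the tool goes at most 50 mm and 8.59 degrees, less where a joint would pass 70% of its speed; a pose out of reach is approached as far as the arm can. A call with a number of a shift or a turn outside -1 to 1 is refused whole. A call with a gripper value outside its range is refused whole. "fingers" is the closure, from 0 (fully open) to 1 (shut), set as the call begins (left out, the last holds). The fingers move at their own pace and stop on an object; the grip force is fixed at half the most. Time passes only in rows, so rows that do not move let the fingers close. It gives the time, the measured TCP pose, the force, the opening and the grip force at its end, in the units of the state.
- ctrl.get_state(): the state, without advancing time (a new reading comes with each control period).
- imaging.snapshot(name): name is "scene" or "top" or "wrist"; returns the picture (400x640x3 uint8, blue, green, red); there is no depth.
- imaging.camera_model(name): a dict with "fx", "fy", "cx", "cy" (pixels), "D" ([k1, k2, p1, p2, k3] as OpenCV has them; the pictures are not rectified), "R" (3x3) and "t" (3): a world point X has camera coordinates R X + t. Camera axes: x right, y down, z forward; pixel columns grow to the right and rows downward; lengths in m; the calibration is good to about 2 mm. A picture is of the moment at which its call begins: read the wrist's pose just before it. camera_model takes no time and is no camera call; for the wrist camera it gives the pose at the moment of the call.
- workorder.hand_in(): hands the job in; it is judged then, once.
The state is a dict: "time": time; "q": joint angles; "qd": joint speeds; "tau": joint torques, N m; "tool_pos": TCP position; "tcp_rot": TCP orientation; "wrist_force": force on the tool from outside, world axes, zero at the start; "wrist_torque": the same for the moment, N m; "width": opening from 0.0 (shut) to 1.0 (fully open); "grasp_force": force on a finger pad.
Only numpy, scipy, OpenCV 4.12 (cv2) and the standard library are available. Lean on these libraries where they do the work, as an engineer would, in place of code of your own. Each camera call takes 0.05 s, during which the arm holds its last target. There are 200 camera calls.

## Working session

There is one attempt and no reset: what is moved stays moved. The work goes in short steps, Python scripts to look and compute and a tool call to move; the robot and the scene stay as the last step left them, time stands still between calls to the robot, and variables do not carry over. Pictures are saved under pics/ and viewed, at most 10 in all, crops included, and the job is handed in when it is done.

Besides the shell and the picture viewer there is one more tool, called as name(argument=value, ...), one argument or row to a line, values as JSON. apply_moves: Moves the arm, as the interface text tells. Its arguments: {"type":"object","properties":{"increments":{"type":"array","items":{"type":"object","properties":{"xyz":{"type":"array","items":{"type":"number","minimum":-1,"maximum":1}},"angular":{"type":"array","items":{"type":"number","minimum":-1,"maximum":1}}}}},"fingers":{"type":"number"}},"required":["increments"]}

```bash
mkdir -p pics
cat > h.py <<'E'
import numpy as np, cv2
from workcell import ctrl, imaging, workorder
def ray(name,uv,m=None):
    m=m or imaging.camera_model(name)
    K=np.array([[m['fx'],0,m['cx']],[0,m['fy'],m['cy']],[0,0,1]])
    p=cv2.undistortPoints(np.array(uv,float).reshape(-1,1,2),K,np.array(m['D'],float)).reshape(-1,2)
    R=np.array(m['R']);t=np.array(m['t'])
    d=np.c_[p,np.ones(len(p))]@R
    return -R.T@t,d
def plane(name,uv,z,m=None):
    c,d=ray(name,uv,m); return c+d*((z-c[2])/d[:,2])[:,None]
def blobs(im,lo,hi,amin=15):
    hsv=cv2.cvtColor(im,cv2.COLOR_BGR2HSV)
    mk=cv2.inRange(hsv,np.array(lo),np.array(hi))
    n,l,s,c=cv2.connectedComponentsWithStats(mk)
    return [(c[i].round(1).tolist(),s[i].tolist()) for i in range(1,n) if s[i][4]>=amin]
E
python3 - <<'E'
from h import *
s=ctrl.get_state(); print(s)
for n in ['top','scene']:
    im=imaging.snapshot(n); cv2.imwrite(f'pics/{n}0.png',im)
    m=imaging.camera_model(n); print(n,m)
    print('teal',blobs(im,(80,90,50),(100,255,255)))
    print('red',blobs(im,(0,150,80),(6,255,255)),blobs(im,(174,150,80),(180,255,255)))
    print('yel',blobs(im,(20,120,100),(35,255,255),60))
E
```

```text
{'time': 0.0, 'q': array([ 1.17080747,  0.41189664, -0.01273748,  1.59704625,  0.00559489,
        1.13427167, -0.0821767 ]), 'qd': array([ 8.29063520e-04, -4.65537830e-04, -2.46351918e-04, -7.31866798e-04,
       -8.28999084e-04, -9.86667870e-05, -4.62311282e-04]), 'tau': array([-8.10964684e-05, -5.87947583e+01,  6.41683750e-01, -2.91062844e+01,
       -5.39218902e-02,  1.81977474e-02,  1.70307258e-04]), 'tool_pos': array([ 0.20350774, -0.59071377,  0.40380983]), 'tcp_rot': array([-3.09691959e+00, -5.18637262e-01,  5.61520571e-04]), 'wrist_force': array([-0.30951834, -0.80235856, -0.71082689]), 'wrist_torque': array([ 0.00627971,  0.00342261, -0.01348626]), 'grasp_force': 0.0, 'width': 0.997279172059682}
top {'fx': 406.5840763184848, 'fy': 406.5840763184848, 'cx': 315.20389719162745, 'cy': 195.18060746582324, 'D': array([-0.10274887,  0.        ,  0.        ,  0.        ,  0.        ]), 'R': array([[-0.02883122, -0.99894381, -0.03577752],
       [-0.98859369,  0.03378904, -0.14676791],
       [ 0.14782178,  0.03113793, -0.98852372]]), 't': array([0.0181758 , 0.49554607, 1.1066296 ])
[... 273 characters left out ...]
1329,  0.        ,  0.        ,  0.        ,  0.        ]), 'R': array([[ 0.67352388,  0.73914774, -0.0051182 ],
       [ 0.62538271, -0.57352313, -0.52911972],
       [-0.39403305,  0.35317394, -0.84853175]]), 't': array([-0.3044181 , -0.25921017,  2.02350584])}
teal [([444.9, 92.0], [435, 85, 20, 15, 213]), ([295.8, 204.0], [293, 199, 7, 12, 59])]
red [([304.1, 229.0], [301, 226, 7, 8, 38]), ([357.6, 241.8], [355, 239, 7, 8, 38]), ([291.0, 272.1], [288, 267, 7, 12, 60])] []
yel [([424.1, 142.3], [415, 131, 20, 27, 298]), ([446.1, 175.1], [437, 164, 21, 27, 334]), ([477.9, 217.6], [467, 207, 23, 26, 309]), ([332.2, 240.0], [308, 210, 46, 45, 306]), ([447.9, 245.6], [437, 234, 23, 28, 309])]
```

View pics/top0.png

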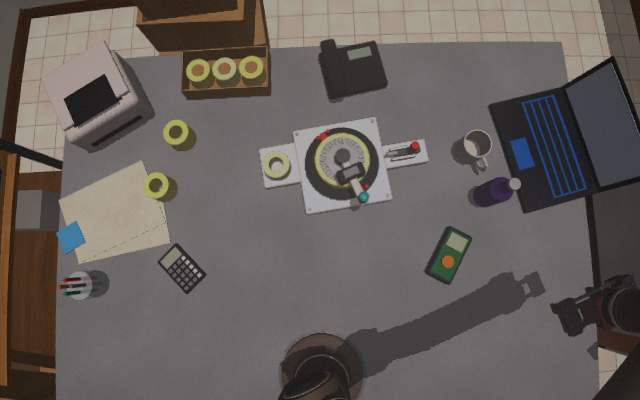

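View pics/scene0.png

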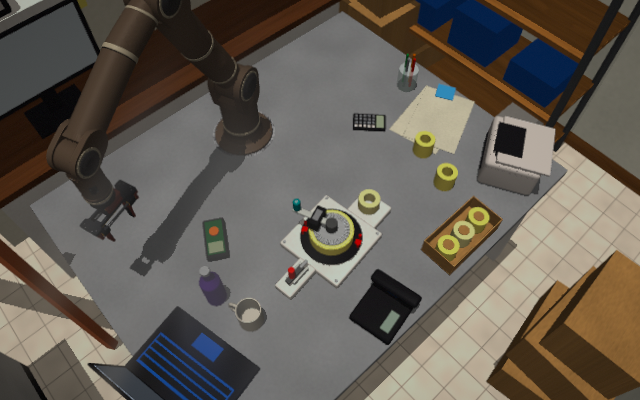

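Top view: the rewinder sits centrally with its axis near (343,160), the lever knob at (363,196), the bolt knob at (415,146), and one fork at (322,136). The other fork is near (366,187), under the lever. The mug (477,145) and flask (495,190) are beyond the bolt.

```bash
cat >> h.py <<'E'
def tri(a,b):
    (c1,d1),(c2,d2)=ray('top',[a]),ray('scene',[b])
    d1=d1[0];d2=d2[0]
    k=np.linalg.lstsq(np.c_[d1,-d2],c2-c1,rcond=None)[0]
    p,q=c1+k[0]*d1,c2+k[1]*d2
    return (p+q)/2,np.linalg.norm(p-q)
E
python3 - <<'E'
from h import *
im=cv2.imread('pics/top0.png')
hsv=cv2.cvtColor(im,cv2.COLOR_BGR2HSV)
mk=cv2.inRange(hsv,np.array((0,0,150)),np.array((180,60,255)))
roi=np.zeros_like(mk); roi[105:225,250:440]=mk[105:225,250:440]
cl=cv2.morphologyEx(roi,cv2.MORPH_CLOSE,np.ones((5,5)))
cs,_=cv2.findContours(cl,cv2.RETR_EXTERNAL,cv2.CHAIN_APPROX_NONE)
c=max(cs,key=cv2.contourArea); f=np.zeros_like(mk); cv2.drawContours(f,[c],-1,255,-1)
f=cv2.morphologyEx(f,cv2.MORPH_OPEN,np.ones((51,51)))
cs,_=cv2.findContours(f,cv2.RETR_EXTERNAL,cv2.CHAIN_APPROX_NONE)
c=max(cs,key=cv2.contourArea)
P=plane('top',c.reshape(-1,2),0.03)[:,:2]
r=cv2.minAreaRect((P*1000).astype(np.float32)); print('body',r,cv2.contourArea(c))
print('knob',tri((363.5,196.4),(295.8,204)), plane('top',[(363.5,196.4)],.176))
print('bolt',tri((414.9,144.9),(291,272.1)),plane('top',[(414.9,144.9)],.11))
print('fork',plane('top',[(321.6,136.1)],.066))
print('forks scene',plane('scene',[(304.1,229.0),(357.6,241.8)],.06))
crop=cv2.resize(im[100:225,250:440],None,fx=4,fy=4,interpolation=cv2.INTER_CUBIC);cv2.imwrite('pics/c1.png',crop)
# roll: yellow ring
y=cv2.inRange(hsv,np.array((20,60,80)),np.array((40,255,255)));y[:,:300]=0;y[:110]=0;y[210:]=0;y[:,390:]=0
n=cv2.findNonZero(y).reshape(-1,2);h=cv2.convexHull(n).reshape(-1,2)
print('roll',cv2.minEnclosingCircle((plane('top',h,.09)[:,:2]*1000).astype(np.float32)))
for k,u in dict(mug=(473,145),flask=(513,183)).items(): print(k,plane('top',[u],.09 if k=='mug' else .2))
E
```

```text
Traceback (most recent call last):
ValueError: max() iterable argument is empty
```

Run:
```python
from h import *
im=cv2.imread('pics/top0.png')
hsv=cv2.cvtColor(im,cv2.COLOR_BGR2HSV)
mk=cv2.inRange(hsv,np.array((0,0,140)),np.array((180,70,255)))
roi=np.zeros_like(mk); roi[105:225,250:440]=mk[105:225,250:440]
cv2.circle(roi,(343,163),40,255,-1)
cs,_=cv2.findContours(roi,cv2.RETR_EXTERNAL,cv2.CHAIN_APPROX_NONE)
c=max(cs,key=cv2.contourArea); f=np.zeros_like(mk); cv2.drawContours(f,[c],-1,255,-1)
f=cv2.morphologyEx(f,cv2.MORPH_OPEN,np.ones((45,45)))
cs,_=cv2.findContours(f,cv2.RETR_EXTERNAL,cv2.CHAIN_APPROX_NONE)
if cs:
    c=max(cs,key=cv2.contourArea)
    P=plane('top',c.reshape(-1,2),0.03)[:,:2]
    print('body',cv2.minAreaRect((P*1000).astype(np.float32)))
print('knob',tri((363.5,196.4),(295.8,204)), plane('top',[(363.5,196.4)],.176))
print('bolt',tri((414.9,144.9),(291,272.1)),plane('top',[(414.9,144.9)],.11))
print('fork',plane('top',[(321.6,136.1)],.066))
print('forks scene',plane('scene',[(304.1,229.0),(357.6,241.8)],.06))
crop=cv2.resize(im[100:225,250:440],None,fx=4,fy=4,interpolation=cv2.INTER_CUBIC);cv2.imwrite('pics/c1.png',crop)
y=cv2.inRange(hsv,np.array((20,60,80)),np.array((40,255,255)));y[:,:300]=0;y[:110]=0;y[210:]=0;y[:,390:]=0
h=cv2.convexHull(cv2.findNonZero(y)).reshape(-1,2)
print('roll',cv2.minEnclosingCircle((plane('top',h,.09)[:,:2]*1000).astype(np.float32)))
for k,u in dict(mug=(473,145),flask=(513,183)).items(): print(k,plane('top',[u],.09 if k=='mug' else .2))
```

```text
body ((585.4194946289062, -64.70521545410156), (254.2675323486328, 237.4368896484375), 88.08454895019531)
knob (array([ 0.47005914, -0.12198706,  0.16062064]), np.float64(0.0003953871113094343)) [[ 0.46798462 -0.12047015  0.176     ]]
bolt (array([ 0.61595886, -0.27327788,  0.09597534]), np.float64(0.0011327784609692255)) [[ 0.61184557 -0.27058554  0.11      ]]
fork [[ 0.65839074 -0.02113269  0.066     ]]
forks scene [[ 0.51369823 -0.12927574  0.06      ]
 [ 0.66934637 -0.03067511  0.06      ]]
roll ((583.8928833007812, -73.25906372070312), 77.24124908447266)
mug [[ 0.61212267 -0.4355996   0.09      ]]
flask [[ 0.48500586 -0.48557168  0.2       ]]
```

View pics/c1.png

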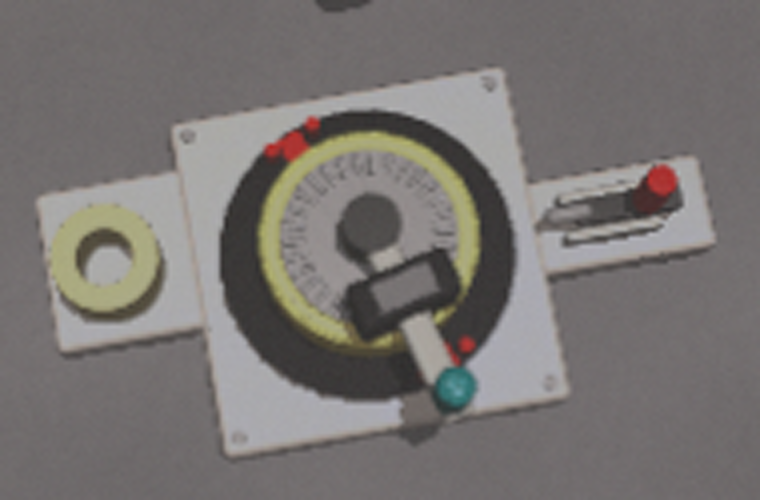

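The enlarged crop shows the body corners at (172,122), (503,68), (568,398) and (227,456), and fork posts at (272,151) and (313,125). The teal knob is at (456,387) and the bolt knob top at (663,181).

Run:
```python
from h import *
o=lambda L:[(250+u/4-.4,100+v/4-.4) for u,v in L]
C=plane('top',o([(172,122),(503,68),(568,398),(227,456)]),.03)[:,:2]
print(C,C.mean(0)); 
v=(C[3]+C[0]-C[1]-C[2])/2; print('y axis ang-90',np.degrees(np.arctan2(v[1],v[0]))-90,np.linalg.norm(v))
w=(C[0]+C[1]-C[2]-C[3])/2; print('x ang',np.degrees(np.arctan2(w[1],w[0])),np.linalg.norm(w))
B=plane('top',o([(663,181)]),.11)[0,:2]; K=plane('top',o([(456,387)]),.176)[0,:2]; F=plane('top',o([(272,151),(313,125)]),.066)[:,:2]
CR=plane('top',o([(105,258)]),.08)[0,:2]
A=C.mean(0)
for n,p in dict(bolt=B,knob=K,fork=F.mean(0),core=CR).items():
    d=p-A;print(n,p,np.linalg.norm(d),np.degrees(np.arctan2(d[1],d[0])))
m=imaging.camera_model('wrist');print(m['R']@0+m['t'] if 0 else -m['R'].T@m['t'])
```

```text
[[ 0.69076391  0.063109  ]
 [ 0.72244548 -0.17928572]
 [ 0.47839244 -0.2121098 ]
 [ 0.44538282  0.02920486]] [ 0.58424616 -0.07477042]
y axis ang-90 7.617522869521196 0.24400804676208676
x ang 7.763693904362712 0.2469809835138529
bolt [ 0.61194472 -0.27180508] 0.19897202694702465 -81.99796471233708
knob [ 0.46810032 -0.12072141] 0.12490536403415237 -158.41467124610733
fork [ 0.66410571 -0.02448968] 0.09437001465591927 32.19511556142605
core [0.57951507 0.10696008] 0.18179207276572062 91.4912762527235
[ 0.28002203 -0.56454909  0.38545984]
```

apply_moves(
  increments=[
    {"xyz":[0,0,0],"angular":[0,0,0.65]},
    {"xyz":[0,0,0],"angular":[0,0,0.65]},
    {"xyz":[0.74,-0.97,0],"angular":[0,0,0]},
    {"xyz":[0.74,-0.97,0],"angular":[0,0,0]},
    {"xyz":[0.74,-0.97,0],"angular":[0,0,0]},
    {"xyz":[0.74,-0.97,0],"angular":[0,0,0]},
    {"xyz":[0.74,-0.97,0],"angular":[0,0,0]},
    {"xyz":[0.74,-0.97,0],"angular":[0,0,0]},
    {"xyz":[0.74,-0.97,0],"angular":[0,0,0]},
    {"xyz":[0.74,-0.97,0],"angular":[0,0,0]},
    {"xyz":[0.74,-0.97,0],"angular":[0,0,0]},
    {"xyz":[0.74,-0.97,0],"angular":[0,0,0]},
  ],
  fingers=0.0,
)

```text
time: 1.3
tool_pos: [0.324, -0.3775, 0.4044]
tcp_rot: [-3.134, -0.215, 0.001]
wrist_force: [0.6, 0.5, -0.3]
width: 0.998
grasp_force: 0.0
```

apply_moves(
  increments=[
    {"xyz":[0.74,-0.97,0]},
    {"xyz":[0.74,-0.97,0]},
    {"xyz":[0.74,-0.97,0]},
    {"xyz":[0.74,-0.97,0]},
    {"xyz":[0.74,-0.97,0]},
    {"xyz":[0.74,-0.97,0]},
    {"xyz":[0.74,-0.97,0]},
    {"xyz":[0.74,-0.97,0]},
    {"xyz":[0.74,-0.97,0]},
    {"xyz":[0.74,-0.97,0]},
    {"xyz":[0,0,0]},
  ],
)

```text
invalid input
```

```bash
cat >> h.py <<'E'
from scipy.spatial.transform import Rotation as Ro
A=np.array([.5842,-.0748]); PSI=np.radians(7.85)
def rew():
    "TCP in rewinder axes (mm, about the axis), tool yaw deg, tilt"
    s=ctrl.get_state(); R=Ro.from_rotvec(s['tcp_rot']).as_matrix()
    d=s['tool_pos'][:2]-A; c,n=np.cos(PSI),np.sin(PSI)
    p=np.array([c*d[0]+n*d[1],-n*d[0]+c*d[1],s['tool_pos'][2]])*1000
    f=s['wrist_force']; f=np.array([c*f[0]+n*f[1],-n*f[0]+c*f[1],f[2]])
    print('t',round(s['time'],2),'rew',p.round(1),'yaw',np.degrees(np.arctan2(R[1,0],R[0,0])).round(2),'z',R[:,2].round(3),'F',f.round(1),'w',round(s['width']*88,1),'gf',s['grasp_force'])
    return p
def tgt(x,y,z,n):
    p=rew(); d=np.array([x-p[0],-(y-p[1]),-(z-p[2])])/20; print('to go units',d.round(2),'per row',(d/n).round(3))
E
python3 -c "
from h import *
th=.24
tgt(-125*np.cos(th),-125*np.sin(th),323,1)
im=imaging.snapshot('wrist');cv2.imwrite('pics/w1.png',im);print(blobs(im,(80,90,50),(100,255,255)))"
```

```text
t 1.3 rew [-299.1 -264.4  404.4] yaw 7.84 z [-0.  0. -1.] F [ 0.7  0.4 -0.3] w 87.8 gf 0.0
to go units [  8.88 -11.73   4.07] per row [  8.884 -11.732   4.07 ]
[([22.0, 0.4], [15, 0, 14, 3, 22])]
```

apply_moves(
  increments=[
    {"xyz":[0.74,-0.98,0],"angular":[0,0,0]},
    {"xyz":[0.74,-0.98,0],"angular":[0,0,0]},
    {"xyz":[0.74,-0.98,0],"angular":[0,0,0]},
    {"xyz":[0.74,-0.98,0],"angular":[0,0,0]},
    {"xyz":[0.74,-0.98,0],"angular":[0,0,0]},
    {"xyz":[0.74,-0.98,0],"angular":[0,0,0]},
    {"xyz":[0.74,-0.98,0],"angular":[0,0,0]},
    {"xyz":[0.74,-0.98,0],"angular":[0,0,0]},
    {"xyz":[0.74,-0.98,0],"angular":[0,0,0]},
    {"xyz":[0.74,-0.98,0],"angular":[0,0,0]},
    {"xyz":[0.74,-0.98,0],"angular":[0,0,0]},
    {"xyz":[0.74,-0.95,0],"angular":[0,0,0]},
  ],
)

```text
time: 2.55
tool_pos: [0.4679, -0.1211, 0.4044]
tcp_rot: [-3.134, -0.215, 0.001]
wrist_force: [0.2, 0.4, -0.3]
width: 1.0
grasp_force: 0.0
```

apply_moves(
  increments=[
    {"xyz":[0,0,0.5],"angular":[0,0,0]},
    {"xyz":[0,0,0],"angular":[0,0,0]},
  ],
)

```text
time: 2.75
tool_pos: [0.4672, -0.122, 0.3931]
tcp_rot: [-3.134, -0.216, 0.004]
wrist_force: [-0.3, -0.8, -1.1]
width: 0.999
grasp_force: 0.0
```

```bash
python3 -c "
from h import *
th=.24
tgt(-125*np.cos(th),-125*np.sin(th),323,1)
im=imaging.snapshot('wrist');cv2.imwrite('pics/w1.png',im);b=blobs(im,(80,90,50),(100,255,255));print(b)
b=max(b,key=lambda q:q[1][4]); k=plane('wrist',[b[0]],.17)[0]
d=k[:2]-A;print(k,np.linalg.norm(d),np.degrees(np.arctan2(d[1],d[0])))"
```

```text
t 2.75 rew [-122.4  -30.7  393.1] yaw 7.9 z [-0.003  0.    -1.   ] F [-0.4 -0.8 -1.1] w 87.9 gf 0.0
to go units [ 0.05 -0.05  3.51] per row [ 0.049 -0.052  3.507]
[([317.0, 212.9], [301, 191, 33, 45, 1083])]
[ 0.47476071 -0.12130753  0.17      ] 0.11891135100573685 -156.97635669369984
```

View pics/w1.png

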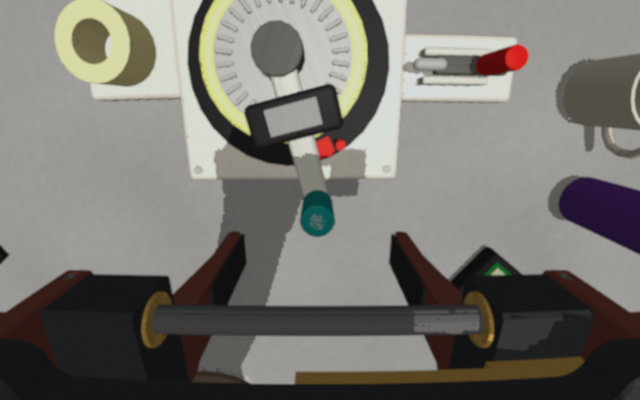

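The wrist view has the knob at (317,215), centred between the open fingers, which look clear of everything. Next I descend and close to a loose cage.

apply_moves(
  increments=[
    {"xyz":[0.01,-0.01,0.7],"angular":[0,0,0]},
    {"xyz":[0.01,-0.01,0.7],"angular":[0,0,0]},
    {"xyz":[0.01,-0.01,0.7],"angular":[0,0,0]},
    {"xyz":[0.01,-0.01,0.7],"angular":[0,0,0]},
    {"xyz":[0.01,-0.01,0.7],"angular":[0,0,0]},
    {"xyz":[0,0,0],"angular":[0,0,0]},
  ],
)

```text
time: 3.4
tool_pos: [0.4674, -0.122, 0.3232]
tcp_rot: [-3.134, -0.212, 0.005]
wrist_force: [-0.1, 0.3, -0.1]
width: 0.998
grasp_force: 0.0
```

apply_moves(
  increments=[
    {"xyz":[0,0,0],"angular":[0,0,0]},
    {"xyz":[0,0,0],"angular":[0,0,0]},
    {"xyz":[0,0,0],"angular":[0,0,0]},
    {"xyz":[0,0,0],"angular":[0,0,0]},
    {"xyz":[0,0,0],"angular":[0,0,0]},
  ],
  fingers=0.66,
)

```text
time: 3.9
tool_pos: [0.4686, -0.1208, 0.325]
tcp_rot: [3.134, 0.215, 0.001]
wrist_force: [0.0, -0.7, 0.7]
width: 0.585
grasp_force: 0.0
```

```bash
python3 -c "
from h import *
p=rew()
def arc(a,b,n):
    t=np.linspace(a,b,n+1); x=-125*np.cos(t); y=125*np.sin(t)
    print(a,b,np.c_[np.diff(x),np.diff(y)].__truediv__(20).round(2).tolist())
arc(.24,-.3,6);arc(-.3,-.7,5); arc(-.7,.7,12)"
```

```text
t 3.9 rew [-120.8  -29.8  325. ] yaw 7.84 z [ 0.001 -0.    -1.   ] F [-0.  -0.7  0.7] w 51.4 gf 0.0
0.24 -0.3 [[-0.11, -0.55], [-0.06, -0.56], [-0.01, -0.56], [0.04, -0.56], [0.09, -0.55], [0.14, -0.54]]
-0.3 -0.7 [[0.17, -0.47], [0.2, -0.46], [0.24, -0.44], [0.27, -0.42], [0.31, -0.39]]
-0.7 0.7 [[-0.44, 0.58], [-0.37, 0.63], [-0.29, 0.67], [-0.21, 0.7], [-0.13, 0.72], [-0.04, 0.73], [0.04, 0.73], [0.13, 0.72], [0.21, 0.7], [0.29, 0.67], [0.37, 0.63], [0.44, 0.58]]
```

apply_moves(
  increments=[
    {"xyz":[0,0,0],"angular":[0,0,0]},
    {"xyz":[0,0,0],"angular":[0,0,0]},
    {"xyz":[0,0,0],"angular":[0,0,0]},
    {"xyz":[0,0,0],"angular":[0,0,0]},
  ],
)

```text
time: 4.3
tool_pos: [0.4685, -0.1208, 0.3246]
tcp_rot: [3.134, 0.215, -0.0]
wrist_force: [-0.9, 0.4, -0.9]
width: 0.343
grasp_force: 0.0
```

apply_moves(
  increments=[
    {"xyz":[-0.11,-0.55,0],"angular":[0,0,0]},
    {"xyz":[-0.06,-0.56,0],"angular":[0,0,0]},
    {"xyz":[-0.01,-0.56,0],"angular":[0,0,0]},
    {"xyz":[0.04,-0.56,0],"angular":[0,0,0]},
    {"xyz":[0.09,-0.55,0],"angular":[0,0,0]},
    {"xyz":[0.14,-0.54,0],"angular":[0,0,0]},
    {"xyz":[0,0,0],"angular":[0,0,0]},
  ],
)

```text
time: 5.0
tool_pos: [0.4615, -0.0527, 0.3247]
tcp_rot: [-3.133, -0.219, -0.0]
wrist_force: [0.1, -0.8, -0.3]
width: 0.342
grasp_force: 0.1
```

```bash
python3 -c "
from h import *
p=rew();print('ang',np.arctan2(-p[1],-p[0]),np.hypot(*p[:2]))
im=imaging.snapshot('scene');cv2.imwrite('pics/s1.png',im);b=blobs(im,(0,150,80),(6,255,255))
for q in b: 
    d=plane('scene',[q[0]],.06)[0,:2]-A; print(q,np.linalg.norm(d),np.degrees(np.arctan2(d[1],d[0]))-7.85)
"
```

```text
t 5.0 rew [-118.5   38.7  324.7] yaw 7.99 z [ 0.     0.001 -1.   ] F [-0.1 -0.8 -0.3] w 30.1 gf 0.1357617974281311
ang -0.3155123098413768 124.69042316377715
([413.3, 64.4], [411, 58, 5, 14, 23]) 0.8723945303506133 105.69947530437135
([307.8, 219.6], [305, 217, 7, 7, 21]) 0.09170230019701184 -174.45258163639028
([353.2, 249.9], [349, 244, 10, 12, 63]) 0.09744436169924328 -0.3905090414049859
([291.0, 272.1], [288, 267, 7, 12, 59]) 0.19008648965653213 -92.175423239368
```

The lever moved −0.55 rad and the fork angle dropped about 20°, so clockwise seems to grip. I'll finish this stroke, then swing back to confirm the other way is loose.

apply_moves(
  increments=[
    {"xyz":[0.17,-0.47,0],"angular":[0,0,0]},
    {"xyz":[0.2,-0.46,0],"angular":[0,0,0]},
    {"xyz":[0.24,-0.44,0],"angular":[0,0,0]},
    {"xyz":[0.27,-0.42,0],"angular":[0,0,0]},
    {"xyz":[0.33,-0.41,0],"angular":[0,0,0]},
    {"xyz":[0.1,-0.12,0],"angular":[0,0,0]},
    {"xyz":[0,0,0],"angular":[0,0,0]},
  ],
)

```text
time: 5.75
tool_pos: [0.4812, -0.0043, 0.3246]
tcp_rot: [-3.133, -0.216, -0.0]
wrist_force: [-0.4, -1.3, 0.9]
width: 0.34
grasp_force: 0.7
```

```bash
cat >> h.py <<'E'
def look(fn):
    p=rew();print('ang',np.arctan2(-p[1],-p[0]).round(3),np.hypot(*p[:2]))
    for n in ['scene','top']:
        im=imaging.snapshot(n);cv2.imwrite(f'pics/{fn}{n}.png',im)
        for q in blobs(im,(0,150,80),(6,255,255),8)+[(a,'teal') for a,s in blobs(im,(80,90,50),(100,255,255))]:
            d=plane(n,[q[0]],.16 if q[1]=='teal' else .06)[0,:2]-A; r=np.linalg.norm(d)
            if r<.25: print(n,q,r.round(3),(np.degrees(np.arctan2(d[1],d[0]))-7.85).round(1))
E
python3 -c "
from h import *
look('a')
def arc(a,b,n):
    t=np.linspace(a,b,n+1); x=-125*np.cos(t); y=125*np.sin(t)
    print(a,b,np.c_[np.diff(x),np.diff(y)].__truediv__(20).round(2).tolist())
arc(-.75,.76,12)"
```

```text
t 5.75 rew [-92.4  83.9 324.6] yaw 7.9 z [ 0.     0.001 -1.   ] F [-0.6 -1.3  0.9] w 30.0 gf 0.696704126894474
ang -0.737 124.77604095016108
scene ([314.4, 212.8], [313, 212, 5, 3, 10]) 0.095 164.2
scene ([344.1, 256.7], [338, 252, 13, 10, 68]) 0.098 -23.4
scene ([291.0, 272.1], [288, 267, 7, 12, 60]) 0.19 -92.2
top ([343.5, 128.0], [342, 127, 4, 3, 8]) 0.098 -13.1
top ([349.2, 130.8], [346, 129, 7, 5, 27]) 0.092 -23.4
top ([414.9, 144.9], [412, 142, 7, 7, 39]) 0.211 -86.6
-0.75 0.76 [[-0.5, 0.61], [-0.42, 0.67], [-0.33, 0.71], [-0.24, 0.75], [-0.14, 0.77], [-0.05, 0.78], [0.05, 0.78], [0.15, 0.77], [0.25, 0.75], [0.34, 0.71], [0.42, 0.66], [0.5, 0.6]]
```

Clockwise grips: the spool is now at about −22°. Next is the return swing to +0.75.

apply_moves(
  increments=[
    {"xyz":[-0.49,0.6,0],"angular":[0,0,0]},
    {"xyz":[-0.42,0.67,0],"angular":[0,0,0]},
    {"xyz":[-0.33,0.71,0],"angular":[0,0,0]},
    {"xyz":[-0.24,0.75,0],"angular":[0,0,0]},
    {"xyz":[-0.14,0.77,0],"angular":[0,0,0]},
    {"xyz":[-0.05,0.78,0],"angular":[0,0,0]},
    {"xyz":[0.05,0.78,0],"angular":[0,0,0]},
    {"xyz":[0.15,0.77,0],"angular":[0,0,0]},
    {"xyz":[0.25,0.75,0],"angular":[0,0,0]},
    {"xyz":[0.34,0.71,0],"angular":[0,0,0]},
    {"xyz":[0.42,0.66,0],"angular":[0,0,0]},
    {"xyz":[0.5,0.6,0],"angular":[0,0,0]},
  ],
)

```text
time: 7.05
tool_pos: [0.5058, -0.1751, 0.3246]
tcp_rot: [-3.133, -0.214, 0.0]
wrist_force: [-5.7, 29.5, 9.0]
width: 0.339
grasp_force: 18.4
```

apply_moves(
  increments=[
    {"xyz":[0,0,0],"angular":[0,0,0]},
  ],
)

```text
time: 7.15
tool_pos: [0.5067, -0.1743, 0.3245]
tcp_rot: [-3.132, -0.215, -0.001]
wrist_force: [-0.4, 4.0, 3.8]
width: 0.336
grasp_force: 2.3
```

```bash
python3 -c "
from h import *
look('b')
def arc(a,b,n):
    t=np.linspace(a,b,n+1); x=-125*np.cos(t); y=125*np.sin(t)
    print(a,b,np.c_[np.diff(x),np.diff(y)].__truediv__(20).round(2).tolist())
arc(.76,-.3,9)"
```

```text
t 7.15 rew [-90.3 -88.  324.5] yaw 7.86 z [ 0.     0.002 -1.   ] F [0.1 4.  3.8] w 29.6 gf 2.3051512241363525
ang 0.772 126.0803821510694
scene ([344.1, 256.7], [338, 252, 13, 10, 66]) 0.098 -23.4
scene ([291.0, 272.2], [288, 267, 7, 12, 59]) 0.19 -92.1
top ([343.5, 128.0], [342, 127, 4, 3, 8]) 0.098 -13.1
top ([349.2, 130.8], [346, 129, 7, 5, 27]) 0.092 -23.4
top ([327.4, 192.5], [326, 191, 4, 4, 11]) 0.096 145.5
top ([333.7, 194.2], [331, 191, 7, 8, 42]) 0.094 156.4
0.76 -0.3 [[-0.47, -0.56], [-0.41, -0.61], [-0.33, -0.66], [-0.25, -0.69], [-0.17, -0.72], [-0.08, -0.73], [0.0, -0.74], [0.09, -0.73], [0.18, -0.71]]
```

Spool did not move on the anticlockwise swing, so that way is free. Now the winding stroke, part one.

apply_moves(
  increments=[
    {"xyz":[-0.47,-0.56,0],"angular":[0,0,0]},
    {"xyz":[-0.41,-0.61,0],"angular":[0,0,0]},
    {"xyz":[-0.33,-0.66,0],"angular":[0,0,0]},
    {"xyz":[-0.25,-0.69,0],"angular":[0,0,0]},
    {"xyz":[-0.17,-0.72,0],"angular":[0,0,0]},
    {"xyz":[-0.08,-0.73,0],"angular":[0,0,0]},
    {"xyz":[0,-0.74,0],"angular":[0,0,0]},
    {"xyz":[0.09,-0.73,0],"angular":[0,0,0]},
    {"xyz":[0.18,-0.71,0],"angular":[0,0,0]},
    {"xyz":[0,0,0],"angular":[0,0,0]},
  ],
)

```text
time: 8.25
tool_pos: [0.4597, -0.0538, 0.3248]
tcp_rot: [-3.133, -0.221, -0.0]
wrist_force: [-1.0, -0.3, 0.3]
width: 0.342
grasp_force: 0.0
```

```bash
python3 -c "
from h import *
look('d')
im=cv2.imread('pics/dtop.png');s=cv2.imread('pics/dscene.png')
a=cv2.resize(im[110:210,290:440],(600,400),interpolation=2)
b=cv2.resize(s[190:290,270:390],(480,400),interpolation=2)
cv2.imwrite('pics/d.png',np.hstack([a[:,:],b])[:, :] if 0 else np.hstack([a,b])[:,:1080][:, ::1] if 0 else a)"
```

```text
t 8.25 rew [-120.4   37.9  324.8] yaw 8.06 z [ 0.     0.001 -1.   ] F [-1.  -0.1  0.3] w 30.1 gf 0.0
ang -0.304 126.25634534664849
scene ([320.5, 257.7], [314, 253, 14, 10, 69]) 0.096 -70.0
scene ([291.0, 272.2], [288, 267, 7, 12, 59]) 0.19 -92.1
top ([368.1, 140.1], [367, 139, 3, 3, 8]) 0.097 -60.0
top ([414.9, 144.9], [412, 142, 7, 7, 39]) 0.211 -86.6
top ([371.1, 148.1], [367, 144, 9, 9, 47]) 0.091 -74.6
```

View pics/d.png

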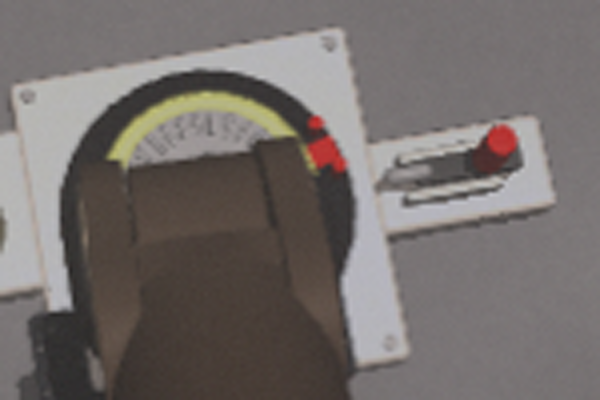

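The crop shows the fork's posts near (317,124) and (340,162), so about 20° short of the bolt axis. Part two takes most of the rest.

apply_moves(
  increments=[
    {"xyz":[0.14,-0.39,0],"angular":[0,0,0]},
    {"xyz":[0.16,-0.38,0],"angular":[0,0,0]},
    {"xyz":[0.19,-0.37,0],"angular":[0,0,0]},
    {"xyz":[0.21,-0.36,0],"angular":[0,0,0]},
    {"xyz":[0,0,0],"angular":[0,0,0]},
  ],
)

```text
time: 8.85
tool_pos: [0.4699, -0.0236, 0.3247]
tcp_rot: [-3.133, -0.217, -0.001]
wrist_force: [-0.2, -1.4, 1.6]
width: 0.34
grasp_force: 0.7
```

```bash
python3 -c "
from h import *
look('e')
im=cv2.imread('pics/etop.png')
cv2.imwrite('pics/e.png',cv2.resize(im[120:180,350:440],(720,480),interpolation=2))"
```

```text
t 8.85 rew [-106.2   66.3  324.7] yaw 7.93 z [ 0.     0.001 -1.   ] F [-0.4 -1.4  1.6] w 29.9 gf 0.6642739288508892
ang -0.558 125.18771930765305
scene ([349.8, 215.4], [346, 213, 7, 6, 16]) 0.095 85.0
scene ([314.3, 254.6], [309, 249, 12, 11, 67]) 0.096 -83.8
scene ([291.0, 272.1], [288, 267, 7, 12, 59]) 0.19 -92.2
top ([414.9, 144.9], [412, 142, 7, 7, 39]) 0.211 -86.6
top ([372.9, 147.1], [372, 146, 3, 3, 8]) 0.097 -74.3
top ([373.7, 155.5], [370, 152, 8, 9, 48]) 0.091 -88.7
```

View pics/e.png

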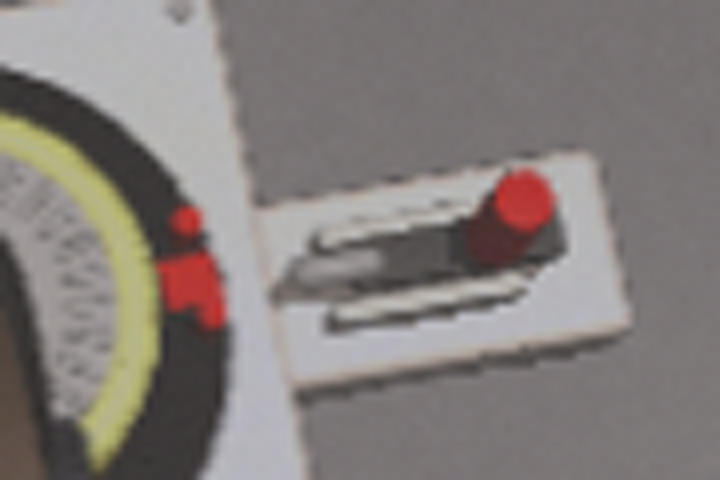

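The crop shows the fork posts near (187,219) and (213,314), with the tongue nose at (275,285). The fork is about 5° short.

apply_moves(
  increments=[
    {"xyz":[0.15,-0.21,0],"angular":[0,0,0]},
    {"xyz":[0.15,-0.21,0],"angular":[0,0,0]},
    {"xyz":[0,0,0],"angular":[0,0,0]},
  ],
)

```text
time: 9.25
tool_pos: [0.4746, -0.0154, 0.3246]
tcp_rot: [-3.134, -0.215, -0.0]
wrist_force: [-0.1, -3.2, 0.0]
width: 0.34
grasp_force: 1.2
```

```bash
python3 -c "
from h import *
look('f')
im=cv2.imread('pics/ftop.png');s=cv2.imread('pics/fscene.png')
a=cv2.resize(im[130:170,360:400],(400,400),interpolation=2);b=cv2.resize(s[230:270,290:330],(400,400),interpolation=2)
cv2.imwrite('pics/f.png',np.hstack([a,b]))"
```

```text
t 9.25 rew [-100.5   73.9  324.6] yaw 7.86 z [ 0.  0. -1.] F [-0.5 -3.1  0. ] w 29.9 gf 1.2401415780186653
ang -0.634 124.71255035718882
scene ([350.7, 216.4], [347, 214, 7, 6, 18]) 0.095 82.1
scene ([312.8, 253.5], [307, 248, 12, 11, 67]) 0.095 -87.6
scene ([291.0, 272.1], [288, 267, 7, 12, 59]) 0.19 -92.2
top ([414.8, 144.8], [412, 142, 7, 7, 38]) 0.211 -86.5
top ([373.9, 149.1], [373, 148, 3, 3, 8]) 0.097 -78.1
top ([374.0, 157.5], [370, 154, 8, 9, 51]) 0.091 -92.3
```

View pics/f.png

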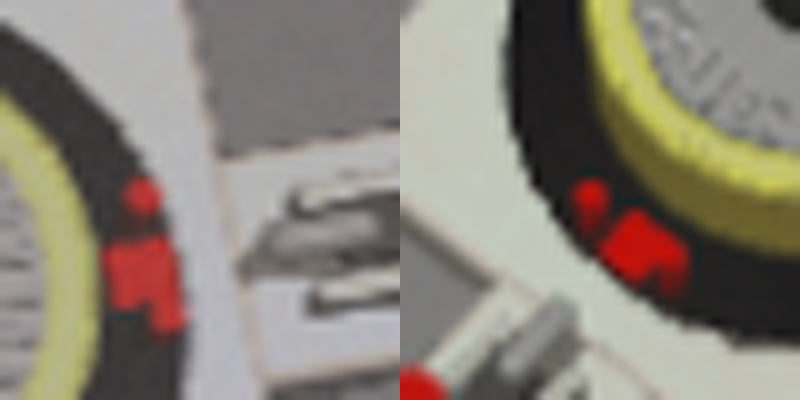

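The top half shows posts at (143,195) and (172,310). The scene half shows them at (592,193) and (675,260), with the tongue pointing between them.

```bash
python3 -c "
from h import *
def rp(n,L,z):
    d=plane(n,L,z)[:,:2]-A; c,s=np.cos(PSI),np.sin(PSI); r=np.c_[c*d[:,0]+s*d[:,1],-s*d[:,0]+c*d[:,1]]*1000
    print(n,r.round(1).tolist(),'mid',r.mean(0).round(1),np.degrees(np.arctan2(r.mean(0)[1],r.mean(0)[0])).round(1))
rp('top',[(373.85,149.05),(376.8,160.55)],.064)
rp('scene',[(308.75,248.85),(317.05,255.6)],.062)
rp('top',[(414.8,144.8)],.11)
rp('top',[(385,155.4),(397,152.5)],.055)
rp('scene',[(305.5,260.6),(300.5,266.3)],.055)
"
```

```text
top [[19.3, -94.2], [-14.4, -96.1]] mid [  2.4 -95.2] -88.5
scene [[-16.5, -91.4], [20.1, -92.7]] mid [  1.8 -92.1] -88.9
top [[1.0, -197.5]] mid [   1.  -197.5] -89.7
top [[-1.9, -122.9], [0.6, -157.8]] mid [  -0.6 -140.4] -90.3
scene [[0.5, -127.9], [1.3, -153.6]] mid [   0.9 -140.8] -89.6
```

Fork is about 2 mm short of the tongue line, so a small nudge, then open and lift.

apply_moves(
  increments=[
    {"xyz":[0.06,-0.09,0],"angular":[0,0,0]},
    {"xyz":[0,0,0],"angular":[0,0,0]},
  ],
)

```text
time: 9.55
tool_pos: [0.4753, -0.0139, 0.3246]
tcp_rot: [3.134, 0.215, 0.0]
wrist_force: [0.9, -3.2, -0.4]
width: 0.338
grasp_force: 1.5
```

apply_moves(
  increments=[
    {"xyz":[0,0,0],"angular":[0,0,0]},
    {"xyz":[0,0,0],"angular":[0,0,0]},
    {"xyz":[0,0,0],"angular":[0,0,0]},
    {"xyz":[0,0,0],"angular":[0,0,0]},
    {"xyz":[0,0,0],"angular":[0,0,0]},
    {"xyz":[0,0,-0.9],"angular":[0,0,0]},
    {"xyz":[0,0,-0.9],"angular":[0,0,0]},
    {"xyz":[0,0,-0.9],"angular":[0,0,0]},
    {"xyz":[0,0,-0.5],"angular":[0,0,0]},
  ],
  fingers=0.3,
)

```text
time: 10.45
tool_pos: [0.4754, -0.0137, 0.3899]
tcp_rot: [3.134, 0.215, 0.002]
wrist_force: [0.1, 0.7, -0.3]
width: 0.697
grasp_force: 0.0
```

```bash
python3 -c "
from h import *
look('g')
tgt(0,-243,389,1)
"
```

```text
t 10.45 rew [-99.4  75.3 389.9] yaw 7.84 z [ 0.002  0.    -1.   ] F [ 0.2  0.7 -0.3] w 61.3 gf 0.0
ang -0.649 124.73348249733533
scene ([350.7, 216.5], [347, 214, 7, 6, 19]) 0.094 81.9
scene ([312.5, 253.3], [307, 248, 12, 11, 64]) 0.095 -88.4
scene ([291.0, 272.2], [288, 267, 7, 12, 58]) 0.19 -92.1
scene ([321.2, 185.9], 'teal') 0.126 143.5
top ([414.9, 144.9], [412, 142, 7, 7, 39]) 0.211 -86.6
top ([374.0, 150.0], [373, 149, 3, 3, 9]) 0.096 -79.5
top ([374.2, 158.1], [370, 154, 8, 10, 51]) 0.091 -93.4
t 10.55 rew [-99.3  75.3 389.8] yaw 7.83 z [ 0.002 -0.    -1.   ] F [ 0.4 -0.2 -0.7] w 61.4 gf 0.0
to go units [ 4.97 15.91  0.04] per row [ 4.966 15.914  0.039]
```

apply_moves(
  increments=[
    {"xyz":[0.3,0.98,0],"angular":[0,0,0]},
    {"xyz":[0.3,0.98,0],"angular":[0,0,0]},
    {"xyz":[0.3,0.98,0],"angular":[0,0,0]},
    {"xyz":[0.3,0.98,0],"angular":[0,0,0]},
    {"xyz":[0.3,0.98,0],"angular":[0,0,0]},
    {"xyz":[0.3,0.98,0],"angular":[0,0,0]},
    {"xyz":[0.3,0.98,0],"angular":[0,0,0]},
    {"xyz":[0.3,0.98,0],"angular":[0,0,0]},
    {"xyz":[0.3,0.98,0],"angular":[0,0,0]},
    {"xyz":[0.3,0.98,0],"angular":[0,0,0]},
    {"xyz":[0.3,0.98,0],"angular":[0,0,0]},
    {"xyz":[0.3,0.98,0],"angular":[0,0,0]},
  ],
  fingers=1.0,
)

```text
time: 11.75
tool_pos: [0.5787, -0.2378, 0.3871]
tcp_rot: [-3.134, -0.215, 0.003]
wrist_force: [-0.6, 0.4, 0.1]
width: 0.008
grasp_force: 0.0
```

apply_moves(
  increments=[
    {"xyz":[0.27,0.83,0],"angular":[0,0,0]},
    {"xyz":[0.27,0.83,0],"angular":[0,0,0]},
    {"xyz":[0.27,0.83,0],"angular":[0,0,0]},
    {"xyz":[0.27,0.83,0],"angular":[0,0,0]},
    {"xyz":[0.27,0.83,0],"angular":[0,0,0]},
    {"xyz":[0,0,0],"angular":[0,0,0]},
  ],
)

```text
time: 12.35
tool_pos: [0.6166, -0.3178, 0.3865]
tcp_rot: [3.134, 0.211, -0.003]
wrist_force: [-0.1, -0.2, 0.3]
width: 0.004
grasp_force: 0.0
```

```bash
python3 -c "
from h import *
tgt(0,-243,257,1)
im=imaging.snapshot('wrist');cv2.imwrite('pics/w2.png',im)
"
```

```text
t 12.35 rew [  -1.1 -245.2  386.5] yaw 7.69 z [-0.002 -0.    -1.   ] F [-0.1 -0.2  0.3] w 0.4 gf 0.0
to go units [ 0.06 -0.11  6.48] per row [ 0.057 -0.108  6.476]
```

View pics/w2.png

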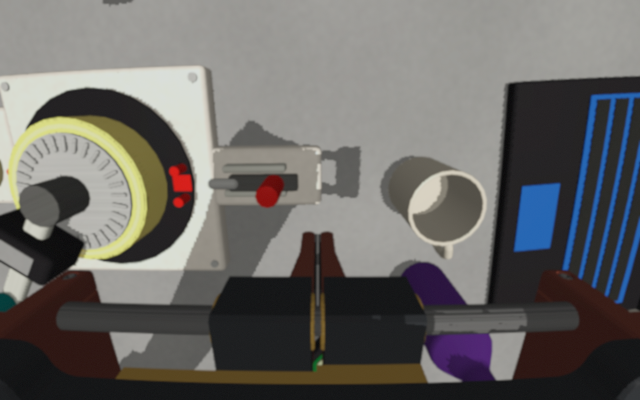

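The wrist view shows the fork at (180,187), in line with the tongue at (222,184). The bolt knob is at (268,190) and the closed fingers are beyond it. Descend and push.

apply_moves(
  increments=[
    {"xyz":[0.01,0,0.92],"angular":[0,0,0]},
    {"xyz":[0.01,0,0.92],"angular":[0,0,0]},
    {"xyz":[0.01,0,0.92],"angular":[0,0,0]},
    {"xyz":[0.01,0,0.92],"angular":[0,0,0]},
    {"xyz":[0.01,0,0.92],"angular":[0,0,0]},
    {"xyz":[0.01,0,0.92],"angular":[0,0,0]},
    {"xyz":[0.01,0,0.92],"angular":[0,0,0]},
    {"xyz":[0,0,0],"angular":[0,0,0]},
  ],
)

```text
time: 13.2
tool_pos: [0.6169, -0.3137, 0.2566]
tcp_rot: [-3.131, -0.216, 0.007]
wrist_force: [-0.2, 0.3, -0.5]
width: 0.004
grasp_force: 0.0
```

apply_moves(
  increments=[
    {"xyz":[0,-0.3,0],"angular":[0,0,0]},
    {"xyz":[0,-0.3,0],"angular":[0,0,0]},
    {"xyz":[0,-0.3,0],"angular":[0,0,0]},
    {"xyz":[0,-0.3,0],"angular":[0,0,0]},
    {"xyz":[0,-0.3,0],"angular":[0,0,0]},
    {"xyz":[0,-0.3,0],"angular":[0,0,0]},
    {"xyz":[0,-0.3,0],"angular":[0,0,0]},
    {"xyz":[0,-0.3,0],"angular":[0,0,0]},
    {"xyz":[0,0,0],"angular":[0,0,0]},
  ],
)

```text
time: 14.1
tool_pos: [0.6115, -0.2666, 0.2599]
tcp_rot: [-3.133, -0.216, 0.0]
wrist_force: [-0.2, -0.4, -0.4]
width: 0.005
grasp_force: 0.1
```

```bash
python3 -c "
from h import *
look('i')
"
```

```text
t 14.1 rew [   0.9 -193.8  259.9] yaw 7.9 z [-0.     0.001 -1.   ] F [-0.3 -0.4 -0.4] w 0.5 gf 0.05824390682391822
ang 1.575 193.75285312408906
scene ([350.7, 216.5], [347, 214, 7, 6, 19]) 0.094 81.9
scene ([314.3, 254.1], [311, 251, 7, 8, 32]) 0.094 -84.5
scene ([321.0, 186.8], 'teal') 0.123 144.2
top ([371.8, 157.5], [370, 155, 4, 6, 17]) 0.085 -91.8
top ([306.9, 160.9], [306, 160, 3, 3, 8]) 0.097 78.7
top ([308.9, 168.8], [306, 165, 7, 10, 50]) 0.094 92.6
top ([321.7, 196.1], 'teal') 0.124 144.6
```

apply_moves(
  increments=[
    {"xyz":[0,-0.2,0],"angular":[0,0,0]},
    {"xyz":[0,-0.2,0],"angular":[0,0,0]},
    {"xyz":[0,-0.2,0],"angular":[0,0,0]},
    {"xyz":[0,-0.1,0],"angular":[0,0,0]},
  ],
)

```text
time: 14.6
tool_pos: [0.6093, -0.2536, 0.2596]
tcp_rot: [-3.134, -0.215, 0.001]
wrist_force: [-0.5, -2.0, -0.9]
width: 0.006
grasp_force: 0.9
```

apply_moves(
  increments=[
    {"xyz":[0,-0.1,0],"angular":[0,0,0]},
  ],
)

```text
time: 14.7
tool_pos: [0.6092, -0.2519, 0.2597]
tcp_rot: [3.134, 0.215, -0.001]
wrist_force: [-0.5, -1.6, 0.6]
width: 0.004
grasp_force: 1.0
```

apply_moves(
  increments=[
    {"xyz":[0,-0.1,0],"angular":[0,0,0]},
  ],
)

```text
time: 14.8
tool_pos: [0.609, -0.25, 0.2598]
tcp_rot: [3.134, 0.215, -0.0]
wrist_force: [-0.9, -2.1, -0.3]
width: 0.007
grasp_force: 1.0
```

```bash
python3 -c "
from h import *
rew()
"
```

```text
t 14.8 rew [   0.6 -176.9  259.8] yaw 7.83 z [-0. -0. -1.] F [-1.2 -2.  -0.3] w 0.6 gf 0.9656007215380669
```

Still only friction (2 N), so keep pushing gently until it bottoms.

apply_moves(
  increments=[
    {"xyz":[0,-0.1,0],"angular":[0,0,0]},
    {"xyz":[0,0,0],"angular":[0,0,0]},
  ],
)

```text
time: 15.0
tool_pos: [0.6087, -0.2487, 0.2598]
tcp_rot: [3.133, 0.214, 0.0]
wrist_force: [-0.4, -4.0, -2.1]
width: 0.005
grasp_force: 1.9
```

apply_moves(
  increments=[
    {"xyz":[0,-0.1,0],"angular":[0,0,0]},
    {"xyz":[0,0,0],"angular":[0,0,0]},
  ],
)

```text
time: 15.2
tool_pos: [0.6084, -0.2482, 0.2599]
tcp_rot: [3.131, 0.212, 0.002]
wrist_force: [1.6, -8.6, -4.5]
width: 0.009
grasp_force: 4.0
```

apply_moves(
  increments=[
    {"xyz":[0,-0.1,0],"angular":[0,0,0]},
    {"xyz":[0,0,0],"angular":[0,0,0]},
  ],
)

```text
time: 15.4
tool_pos: [0.6082, -0.2477, 0.26]
tcp_rot: [3.129, 0.21, 0.003]
wrist_force: [3.5, -12.2, -6.5]
width: 0.005
grasp_force: 6.0
```

```bash
python3 -c "
from h import *
look('j')
"
```

```text
t 15.4 rew [ 2.000e-01 -1.745e+02  2.600e+02] yaw 7.67 z [ 0.002 -0.005 -1.   ] F [  1.8 -12.6  -6.5] w 0.5 gf 6.0361213982105255
ang 1.572 174.5119427231296
scene ([350.7, 216.5], [347, 214, 7, 6, 19]) 0.094 81.9
scene ([315.8, 255.5], [314, 254, 4, 5, 13]) 0.096 -80.3
scene ([321.0, 186.9], 'teal') 0.122 144.3
top ([306.9, 160.9], [306, 160, 3, 3, 8]) 0.097 78.7
top ([309.0, 168.8], [306, 165, 7, 10, 51]) 0.093 92.6
top ([321.7, 196.1], 'teal') 0.124 144.6
```

apply_moves(
  increments=[
    {"xyz":[0,0.5,0],"angular":[0,0,0]},
    {"xyz":[0,0.8,0],"angular":[0,0,0]},
    {"xyz":[0,0.5,0],"angular":[0,0,0]},
    {"xyz":[0,0,-0.95],"angular":[0,0,0]},
    {"xyz":[0,0,-0.95],"angular":[0,0,0]},
    {"xyz":[0,0,-0.95],"angular":[0,0,0]},
    {"xyz":[0,0,-0.95],"angular":[0,0,0]},
    {"xyz":[0,0,-0.95],"angular":[0,0,0]},
    {"xyz":[0,0,-0.95],"angular":[0,0,0]},
    {"xyz":[0,0,-0.9],"angular":[0,0,0]},
    {"xyz":[0,0,0],"angular":[0,0,0]},
  ],
)

```text
time: 16.6
tool_pos: [0.6138, -0.2802, 0.3947]
tcp_rot: [3.133, 0.214, 0.007]
wrist_force: [0.5, -1.1, -0.5]
width: 0.001
grasp_force: 0.0
```

```bash
python3 -c "
from h import *
look('k')
im=cv2.imread('pics/ktop.png');s=cv2.imread('pics/kscene.png')
c=imaging.snapshot('wrist')
a=cv2.resize(im[125:185,350:430],(400,300),interpolation=2);b=cv2.resize(s[230:290,270:350],(400,300),interpolation=2)
cv2.imwrite('pics/k.png',np.vstack([np.hstack([a,b]),cv2.resize(c[90:270,80:560],(800,300))]))
tgt(-125*np.cos(.65),125*np.sin(.65),393,1)
"
```

```text
t 16.6 rew [   1.3 -207.5  394.7] yaw 7.83 z [ 0.004 -0.001 -1.   ] F [ 0.3 -1.1 -0.5] w 0.1 gf 0.0
ang 1.577 207.49436693780254
scene ([350.7, 216.5], [347, 214, 7, 6, 19]) 0.094 81.9
scene ([315.9, 255.4], [314, 253, 4, 6, 14]) 0.095 -80.3
scene ([300.2, 262.4], [297, 258, 7, 11, 53]) 0.146 -92.7
scene ([320.9, 186.8], 'teal') 0.123 144.4
top ([399.5, 147.5], [397, 145, 6, 6, 23]) 0.167 -85.7
top ([306.9, 160.9], [306, 160, 3, 3, 8]) 0.097 78.7
top ([309.0, 168.8], [306, 165, 7, 10, 51]) 0.093 92.6
top ([321.7, 196.1], 'teal') 0.124 144.6
t 16.75 rew [   0.5 -207.   390.8] yaw 7.84 z [-0.001  0.001 -1.   ] F [-0.2 -0.4  0. ] w 0.4 gf 0.0
to go units [ -5.   -14.13  -0.11] per row [ -5.    -14.134  -0.11 ]
```

View pics/k.png

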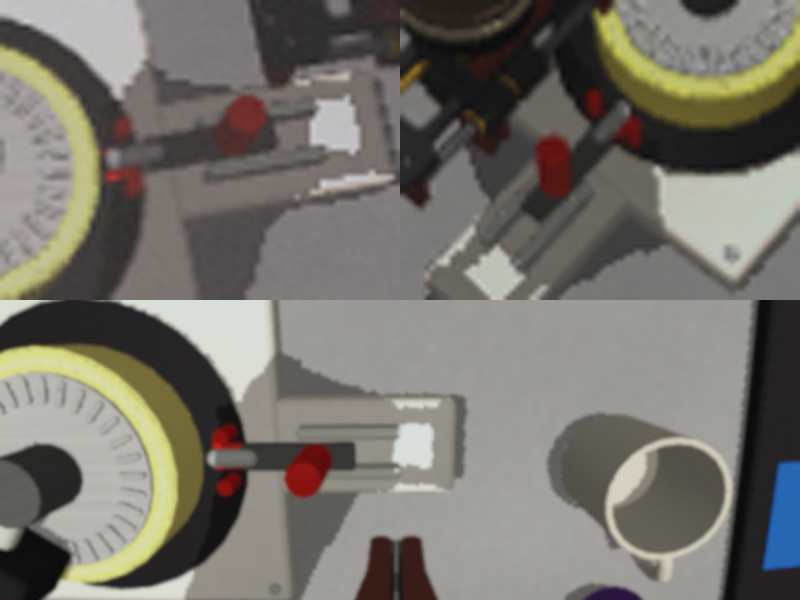

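The tongue sits between the posts in all three views, and the bolt knob travelled about 44 mm to a hard stop, so it is home. Now back to the lever.

apply_moves(
  increments=[
    {"xyz":[-0.34,-0.94,0],"angular":[0,0,0]},
    {"xyz":[-0.34,-0.94,0],"angular":[0,0,0]},
    {"xyz":[-0.34,-0.94,0],"angular":[0,0,0]},
    {"xyz":[-0.34,-0.94,0],"angular":[0,0,0]},
    {"xyz":[-0.34,-0.94,0],"angular":[0,0,0]},
    {"xyz":[-0.34,-0.94,0],"angular":[0,0,0]},
    {"xyz":[-0.34,-0.94,0],"angular":[0,0,0]},
    {"xyz":[-0.34,-0.94,0],"angular":[0,0,0]},
    {"xyz":[-0.34,-0.94,0],"angular":[0,0,0]},
    {"xyz":[-0.34,-0.94,0],"angular":[0,0,0]},
    {"xyz":[-0.34,-0.94,0],"angular":[0,0,0]},
    {"xyz":[-0.34,-0.94,0],"angular":[0,0,0]},
  ],
  fingers=0.2,
)

```text
time: 17.95
tool_pos: [0.5008, -0.0665, 0.3911]
tcp_rot: [-3.134, -0.215, 0.002]
wrist_force: [-0.1, 0.0, -0.7]
width: 0.799
grasp_force: 0.0
```

apply_moves(
  increments=[
    {"xyz":[-0.33,-0.92,0],"angular":[0,0,0]},
    {"xyz":[-0.33,-0.92,0],"angular":[0,0,0]},
    {"xyz":[-0.33,-0.92,0],"angular":[0,0,0]},
    {"xyz":[0,0,0],"angular":[0,0,0]},
  ],
)

```text
time: 18.35
tool_pos: [0.4733, -0.0131, 0.3914]
tcp_rot: [-3.133, -0.22, 0.002]
wrist_force: [0.8, -0.5, 0.5]
width: 0.799
grasp_force: 0.0
```

```bash
python3 -c "
from h import *
tgt(-101,73.6,325,1)
im=imaging.snapshot('wrist');b=blobs(im,(80,90,50),(100,255,255));print(b)
"
```

```text
t 18.35 rew [-101.4   76.2  391.4] yaw 8.04 z [-0.001  0.001 -1.   ] F [ 0.7 -0.6  0.5] w 70.3 gf 0.0
to go units [0.02 0.13 3.32] per row [0.022 0.131 3.319]
[([323.6, 217.3], [308, 195, 34, 45, 1155])]
```

apply_moves(
  increments=[
    {"xyz":[0,0.03,0.83],"angular":[0,0,0]},
    {"xyz":[0,0.03,0.83],"angular":[0,0,0]},
    {"xyz":[0,0.03,0.83],"angular":[0,0,0]},
    {"xyz":[0,0.03,0.83],"angular":[0,0,0]},
    {"xyz":[0,0,0],"angular":[0,0,0]},
  ],
)

```text
time: 18.9
tool_pos: [0.4743, -0.019, 0.3233]
tcp_rot: [-3.134, -0.213, 0.006]
wrist_force: [-0.0, -0.0, 0.9]
width: 0.806
grasp_force: 0.0
```

apply_moves(
  increments=[
    {"xyz":[0,0,0],"angular":[0,0,0]},
    {"xyz":[0,0,0],"angular":[0,0,0]},
    {"xyz":[0,0,0],"angular":[0,0,0]},
    {"xyz":[0,0,0],"angular":[0,0,0]},
    {"xyz":[0,0,0],"angular":[0,0,0]},
    {"xyz":[0,0,0],"angular":[0,0,0]},
    {"xyz":[0,0,0],"angular":[0,0,0]},
  ],
  fingers=0.66,
)

```text
time: 19.6
tool_pos: [0.4748, -0.0178, 0.3255]
tcp_rot: [3.134, 0.215, 0.0]
wrist_force: [0.4, -0.0, 0.2]
width: 0.344
grasp_force: 0.0
```

```bash
python3 -c "
from h import *
p=rew();a=np.arctan2(p[1],-p[0]);print(a)
t=np.linspace(-a,.77,13);x=-125*np.cos(t); y=125*np.sin(t); x=np.r_[p[0],x[1:]];y=np.r_[-p[1],y[1:]]
print((np.c_[np.diff(x),np.diff(y)]/20).round(2).tolist())
"
```

```text
t 19.6 rew [-100.6   71.5  325.5] yaw 7.84 z [ 0. -0. -1.] F [ 0.4 -0.1  0.2] w 30.2 gf 0.0
0.6174517925922721
[[-0.45, 0.57], [-0.31, 0.65], [-0.23, 0.68], [-0.15, 0.71], [-0.07, 0.72], [0.01, 0.72], [0.1, 0.72], [0.18, 0.7], [0.26, 0.67], [0.33, 0.64], [0.41, 0.6], [0.47, 0.55]]
```

apply_moves(
  increments=[
    {"xyz":[-0.45,0.57,0],"angular":[0,0,0]},
    {"xyz":[-0.31,0.65,0],"angular":[0,0,0]},
    {"xyz":[-0.23,0.68,0],"angular":[0,0,0]},
    {"xyz":[-0.15,0.71,0],"angular":[0,0,0]},
    {"xyz":[-0.07,0.72,0],"angular":[0,0,0]},
    {"xyz":[0.01,0.72,0],"angular":[0,0,0]},
    {"xyz":[0.1,0.72,0],"angular":[0,0,0]},
    {"xyz":[0.18,0.7,0],"angular":[0,0,0]},
    {"xyz":[0.26,0.67,0],"angular":[0,0,0]},
    {"xyz":[0.33,0.64,0],"angular":[0,0,0]},
    {"xyz":[0.41,0.6,0],"angular":[0,0,0]},
  ],
)

```text
time: 20.7
tool_pos: [0.4973, -0.1647, 0.3254]
tcp_rot: [-3.134, -0.215, -0.0]
wrist_force: [0.2, 1.3, 0.7]
width: 0.341
grasp_force: 0.5
```

apply_moves(
  increments=[
    {"xyz":[0.24,0.27,0],"angular":[0,0,0]},
    {"xyz":[0.18,0.22,0],"angular":[0,0,0]},
    {"xyz":[0.05,0.08,0],"angular":[0,0,0]},
    {"xyz":[0,0,0],"angular":[0,0,0]},
  ],
)

```text
time: 21.1
tool_pos: [0.5074, -0.1736, 0.3253]
tcp_rot: [-3.134, -0.215, 0.0]
wrist_force: [0.2, -0.4, -0.7]
width: 0.34
grasp_force: 0.0
```

```bash
python3 -c "
from h import *
look('l')
"
```

```text
t 21.1 rew [-89.6 -87.4 325.3] yaw 7.86 z [-0.  0. -1.] F [ 0.1 -0.4 -0.7] w 29.9 gf 0.0
ang 0.773 125.15288071180076
scene ([350.7, 216.5], [347, 214, 7, 6, 19]) 0.094 81.9
scene ([308.4, 249.6], [307, 248, 4, 5, 15]) 0.095 -99.9
scene ([316.0, 255.5], [314, 253, 5, 6, 19]) 0.095 -80.0
scene ([300.1, 262.6], [297, 258, 7, 11, 58]) 0.146 -92.6
top ([374.0, 149.8], [373, 148, 3, 4, 10]) 0.097 -79.2
top ([306.9, 160.9], [306, 160, 3, 3, 8]) 0.097 78.7
top ([309.0, 168.8], [306, 165, 7, 10, 51]) 0.093 92.6
```

No contact force, so I'll press on in small steps until the stop is felt.

apply_moves(
  increments=[
    {"xyz":[0,0.08,0],"angular":[0,0,0]},
    {"xyz":[0,0,0],"angular":[0,0,0]},
  ],
)

```text
time: 21.4
tool_pos: [0.5073, -0.1741, 0.3254]
tcp_rot: [-3.132, -0.216, 0.001]
wrist_force: [-1.0, 5.6, 1.2]
width: 0.343
grasp_force: 2.5
```

apply_moves(
  increments=[
    {"xyz":[0,0.08,0],"angular":[0,0,0]},
    {"xyz":[0,0,0],"angular":[0,0,0]},
  ],
)

```text
time: 21.6
tool_pos: [0.5076, -0.1746, 0.3253]
tcp_rot: [-3.131, -0.218, 0.001]
wrist_force: [-1.6, 8.8, 1.7]
width: 0.342
grasp_force: 4.5
```

apply_moves(
  increments=[
    {"xyz":[0,0.06,0],"angular":[0,0,0]},
    {"xyz":[0,0,0],"angular":[0,0,0]},
  ],
)

```text
time: 21.8
tool_pos: [0.5078, -0.1748, 0.3253]
tcp_rot: [-3.129, -0.219, 0.002]
wrist_force: [-2.3, 11.7, 3.2]
width: 0.341
grasp_force: 5.9
```

It's on the stop. Release and lift.

apply_moves(
  increments=[
    {"xyz":[0,0,0],"angular":[0,0,0]},
    {"xyz":[0,0,0],"angular":[0,0,0]},
    {"xyz":[0,0,0],"angular":[0,0,0]},
    {"xyz":[0,0,0],"angular":[0,0,0]},
    {"xyz":[0,0,0],"angular":[0,0,0]},
    {"xyz":[0,0,0],"angular":[0,0,0]},
    {"xyz":[0,0,-0.8],"angular":[0,0,0]},
    {"xyz":[0,0,-0.8],"angular":[0,0,0]},
    {"xyz":[0,0,-0.8],"angular":[0,0,0]},
    {"xyz":[0,0,-0.8],"angular":[0,0,0]},
    {"xyz":[0,0,-0.8],"angular":[0,0,0]},
    {"xyz":[0,0,0],"angular":[0,0,0]},
  ],
  fingers=0.3,
)

```text
time: 23.0
tool_pos: [0.5084, -0.1783, 0.4074]
tcp_rot: [3.133, 0.214, 0.005]
wrist_force: [-0.7, -0.0, -0.9]
width: 0.706
grasp_force: 0.0
```

apply_moves(
  increments=[
    {"xyz":[-0.9,0,0],"angular":[0,0,0]},
    {"xyz":[-0.9,0,0],"angular":[0,0,0]},
    {"xyz":[-0.9,0,0],"angular":[0,0,0]},
    {"xyz":[-0.9,0,0],"angular":[0,0,0]},
    {"xyz":[-0.9,0,0],"angular":[0,0,0]},
    {"xyz":[0,0,0],"angular":[0,0,0]},
    {"xyz":[0,0,0],"angular":[0,0,0]},
    {"xyz":[0,0,0],"angular":[0,0,0]},
  ],
)

```text
time: 23.8
tool_pos: [0.4194, -0.1903, 0.4052]
tcp_rot: [-3.134, -0.215, -0.0]
wrist_force: [0.1, -0.2, -0.3]
width: 0.698
grasp_force: 0.0
```

```bash
python3 -c "
from h import *
look('m')
im=imaging.snapshot('wrist');b=blobs(im,(80,90,50),(100,255,255),200)
for q in b:
    d=plane('wrist',[q[0]],.16)[0,:2]-A;print(q,np.linalg.norm(d),np.degrees(np.arctan2(d[1],d[0]))-7.85)
cv2.imwrite('pics/m.png',np.hstack([cv2.resize(cv2.imread('pics/mscene.png')[160:310,220:420],(400,300)),cv2.resize(im,(400,300))]))"
```

```text
t 23.8 rew [-179.   -91.9  405.2] yaw 7.86 z [ 0.  0. -1.] F [ 0.1 -0.2 -0.3] w 61.4 gf 0.0
ang 0.474 201.17694966633653
scene ([350.7, 216.5], [347, 214, 7, 6, 19]) 0.094 81.9
scene ([308.4, 249.6], [307, 248, 4, 5, 15]) 0.095 -99.9
scene ([315.9, 255.6], [314, 253, 5, 6, 18]) 0.096 -80.0
scene ([300.1, 262.6], [297, 258, 7, 11, 58]) 0.146 -92.6
scene ([291.4, 220.2], 'teal') 0.125 -136.9
top ([399.0, 147.5], [396, 144, 7, 8, 42]) 0.166 -85.6
top ([374.0, 150.0], [373, 149, 3, 3, 9]) 0.096 -79.5
top ([375.0, 160.4], [371, 159, 7, 5, 21]) 0.093 -97.6
top ([307.0, 161.0], [306, 160, 3, 3, 9]) 0.097 78.9
top ([309.0, 168.8], [306, 165, 7, 10, 50]) 0.093 92.6
top ([383.1, 180.7], 'teal') 0.124 -135.5
([307.8, 95.5], [290, 77, 36, 38, 1030]) 0.12195815801650595 -135.89444012063038
```

View pics/m.png

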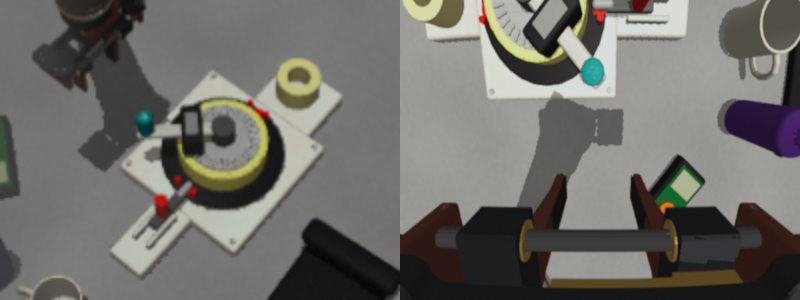

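The bolt is in the fork, the lever is at about +43° (its stop), and the gripper is clear.

```bash
python3 -c "
from workcell import workorder
print(workorder.hand_in())"
```

```text
the job is handed in; nothing more can be done
None
```

I handed the job in at about 24 s: the lever gripped clockwise, so I wound the roll until a fork faced the bolt, pushed the bolt home (about 44 mm, to a hard stop), and left the lever on its free-side stop at +0.75 rad; no verdict came back.

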